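# Clamp and scrub the beaker

## Task

Wash up the glass beaker: swing the clamp's red-knobbed lever all the way over so the beaker is held fast, then take the bottle brush off its fork and scrub inside the beaker, pushing the bristles down to the bottom three times and drawing them up to the rim between the pushes. Then hang the brush back on its fork to drip, leaving the beaker upright in the closed clamp; do not ram the glass, and leave the wash bottle, the dropper bottle and the measuring cylinder where they stand.

Things in the scene. Friction and masses are not known exactly. Their poses are not given: they have to be found in the camera images.
- clamp: Beaker clamp fixed to the worktop: grey base 96 mm along its x, y from -64 to +124 mm, top face 12 mm high. Origin on the worktop under the clamped beaker's axis. At -y an aluminium V block, at +y a sprung rubber jaw worked by the lever, sliding along y; it pushes the beaker up to 5 mm back into the V. All is under 56 mm high but the red knob (77 mm).
- cam_lever (a joint): Angle of the clamp's lever about its upright axis: 0 open, lever pointing along 190 degrees in the clamp's xy plane (about its -x); grows as it swings clockwise seen from above, to the stop at 1.745 rad, where it points along the clamp's +y and the jaw is closed. Starts between 0 and 0.25. Stays where it is left; 2 to 5 N at the knob moves it.
- cam_pivot (a point): Point on the lever's axis, 42 mm above the worktop, at (0, 92.2) mm in the clamp's frame.
- lever_knob (a point): On the axis of the lever's upright red knob, 64 mm above the worktop and 60 mm from the lever's axis. The knob is round, 17 mm thick, from 45 to 77 mm above the worktop; the dark steel arm below it reaches from 39 to 45 mm. It moves in a level circle with the lever and does not spin on it.
- beaker: Clear glass beaker, 77 mm wide at the lip, 84 mm with its spout, 99 mm high, 0.11 kg, loose, standing on the clamp's base plate (underside 12 mm above the worktop) between V block and jaw. Origin at the centre of its underside, z up, inner floor at z = 3 mm. Free bore about 56 mm across at the floor, 59 mm at half height, 66 mm at the mouth.
- beaker_floor (a point): Centre of the beaker's inner floor, on the bore's axis (2 mm along the beaker's y from its origin, 3 mm above its underside).
- beaker_mouth (a point): Centre of the beaker's mouth at rim height, 96 mm straight above beaker_floor; 111 mm above the worktop.
- brush: Bottle brush 205 mm long, about 0.07 kg, hanging upright on the fork, handle up. Origin at the bristles' lower tip, z along it to the handle. Cream bristle head z = 0 to 64 mm, 64 mm across, springy: sides give up to 9 mm (0.7 N per mm each), end tuft up to 10 mm (0.5 N per mm); in the beaker it rubs the glass and can drag a loose one up. Wire stem 6 mm thick to z = 120 mm.
- brush_grip (a point): Where to grip the brush from above: on the axis of its blue handle at z = 185 mm, 20 mm below the top. The handle runs from z = 125 to 205 mm and is 22 mm wide along the brush's x, 16 mm thick along its y (white flat inlays); grip it across the 16 mm.
- brush_collar (a point): Centre of the underside of the brush's blue collar disc (26 mm across, z = 120 to 125 mm on the brush).
- brush_stand: Brush stand fixed to the worktop: white drip dish, x from -48 to +72 mm, 100 mm wide; steel post at x = +58 mm with a level two-pronged fork pointing along the stand's -x. Origin on the worktop under the hanging brush. The wide head cannot pass the fork upwards: lift the brush about 10 mm, then draw it out along -x by 60 mm or more before raising it; hang it back the reverse way.
- fork_seat (a point): Where the collar's underside centre rests when the brush hangs home: on the fork's top, 150 mm above the worktop (bristle tip then at 30 mm). The stem stands in a slot 14 mm wide, closed at the stand's x = +8 mm, open towards -x; the prong ends (x = -18 to -22 mm) turn up 4 mm to stop the collar sliding off.
- wash_bottle: White plastic wash bottle with a red cap and bent spout, 110 x 64 x 156 mm, loose. Origin near its centre, under the base. Bystander.
- dropper: Dropper bottle with a green cap, 53 mm across, 151 mm high, loose. Origin under its centre. Bystander.
- cylinder: Measuring cylinder with a blue foot, 61 x 53 x 169 mm, loose. Origin under its centre. Bystander.

How it is judged:
On the way, in this order (a step that is already met when the one before it is completed fails the run):
1. the clamp's lever is swung all the way over (within about 10 degrees of its stop) with the beaker in the clamp and the brush still on its fork (value of joint cam_lever above 1.56 rad and horizontal distance between beaker_floor and clamp below 0.008 m and height (world z) of brush below 0.06 m and horizontal distance between brush_collar and fork_seat below 0.02 m), for 0.2 s.
2. the brush is pushed down to the bottom of the beaker (tip within 12 mm of the inner floor) (z of brush in the frame of beaker_floor below 0.012 m and horizontal distance between brush and beaker_floor below 0.02 m), for 0.05 s.
3. the bristles are drawn up to the rim (tip 30 to 96 mm above the inner floor) (z of brush in the frame of beaker_floor between 0.03 and 0.096 m and horizontal distance between brush and beaker_floor below 0.025 m), for 0.05 s.
4. pushed down to the bottom a second time (all of step 2), for 0.05 s.
5. drawn up to the rim again (all of step 3), for 0.05 s.
6. pushed down to the bottom a third time (all of step 4), for 0.05 s.
At the end, for the whole second after the job is handed in: The brush hangs on the fork, collar resting on the prongs (3 mm in height, 12 mm sideways of its seat), within 8 degrees of upright, hardly swaying. The lever is still closed (over 1.5 rad); the beaker stands still and upright in the clamp, within 10 mm of its place, lifted less than 8 mm (horizontal distance between brush_collar and fork_seat below 0.012 m and z of brush_collar in the frame of fork_seat between -0.003 and 0.003 m and angle between brush's own z axis and vertical below 0.15 rad and linear speed of brush below 0.15 m/s and value of joint cam_lever above 1.5 rad and horizontal distance between beaker_floor and clamp below 0.01 m and angle between beaker's own z axis and vertical below 0.1 rad and z of beaker in the frame of clamp below 0.02 m and linear speed of beaker below 0.02 m/s); the robot touches nothing.
It fails at once if the beaker is tipped by more than 20 degrees or lifted more than 25 mm off the clamp's base (angle between beaker's own z axis and vertical above 0.35 rad or z of beaker in the frame of clamp above 0.037 m).
It fails at once if the glass is rammed: brush, fingers or arm push on the beaker with more than 30 N (contact force between any of brush, the arm, the fingers and beaker above 30 N).
It fails at once if the wash bottle, dropper bottle or measuring cylinder is moved by more than 30 mm (distance of any of wash_bottle, dropper, cylinder from where it was at the start of the episode above 0.03 m).
It also fails if it takes over 72 s, if anything falls off the work surface, if the arm or the gripper's body presses on something with over 40 N, if the wrist force passes 120 N, or if a joint passes its speed limit or range.

## Robot

A 6-joint arm with a two-finger parallel gripper is mounted at the origin on the work surface; the furniture and walls round the work are solid. World frame = base frame: x ahead of the robot, y to its left, z up, the work surface at z = 0. Lengths are in m, angles in rad, forces in N, time in s.
With the tool pointing down it reaches from about 0.25 to 0.775 m from the base axis. Payload 8.9 kg.
Tool frame: the origin (TCP) lies at the very end of the fingers, on their centre line; the grasp point (between the pads) lies 19 mm behind it (env.hold_point_z is the distance from the TCP to the grasp point, in m); z points along the fingers, y is the line along which they close (so a half turn about z gives the same grasp; the last joint's range is limited). The gripper opens to 85 mm and grips with 20 to 120 N. Pads are 22 mm wide; open, the fingers measure 114 mm over their backs; the gripper's body (76 mm by 85 mm) begins 54 mm behind the grasp point. The pads swing forward as they close: fully open they stand 13 mm farther back than shut.
Start: joints at [1.198, 0.291, -0.153, 1.127, 0, 1.431], TCP at [0.122, 0.511, 0.202] pointing down, gripper open.
Joint ranges: [-2.52, 2.52], [-0.91, 1.74], [-1.3, 1.37], [-1.96, 2.02], [-1.52, 1.47], [-3.14, 3.14]. Speed limits (rad/s): [2.22, 2.22, 2.79, 3.14, 3.14, 3.14].

## Interface

Orientations are given as a unit quaternion [w, x, y, z].
In Python, from bench import env, optics gives the robot as it stands. The module is installed in compiled form; this text tells all that it offers.
- The arm moves only by the shell command python3 -m jog 'ROWS' [FORCE]. ROWS is text: rows parted by semicolons, each of 7 numbers parted by spaces: the shift along the tool's x, y, z normalised to -1 to 1, where 1 is 0.08 m, then the turn, a rotation vector about the tool's x, y, z normalised to -1 to 1, where 1 is 90 degrees, then the closure, from -1 (fully open) to 1 (shut). In form: dx dy dz ax ay az hand; .... A call has 1 to 20 rows; each row shifts and turns the commanded pose from where the row before left it, along the tool's axes as they then stand; what a row does not reach is not made up. A row lasts 1/8 s, in which the tool goes at most 62.5 mm and 10.7 degrees, less where a joint would pass 70% of its speed; a pose out of reach is approached as far as the arm can. A call with a number of a shift or a turn outside -1 to 1 is refused whole. A call with a gripper value outside its range is refused whole. The fingers move at their own pace and stop on an object; FORCE is the grip in N (left out, the last holds). Time passes only in rows, so rows that do not move let the fingers close. It gives the time, the measured TCP pose, the force, the opening and the grip force at its end, in the units of the state.
- env.state(): the state, without advancing time (a new reading comes with each control period).
- optics.snapshot(name): name is "side" or "top"; returns a dict with "color" (480x640x3 uint8, blue, green, red), "z_map" (480x640 float32, m along the optical axis (not along the pixel's ray), 0 where there is no reading), "fovy" (degrees; the focal length in pixels is half the picture's height over the tangent of half this angle, whatever the lens; pixels are square), "cx", "cy" (the principal point, pixels), "cam_to_world" (4x4, takes a point from camera to world coordinates). Camera axes: x right, y up, looking along -z (the intrinsics and any distortion apply to the point x, -y, -z); pixel columns grow to the right and rows downward; lengths in m; the calibration is good to about 2 mm. A picture is of the moment at which its call begins.
- env.job_done(): hands the job in; it is judged then, once.
The state is a dict: "t": time; "joint_positions": joint angles; "qvel": joint speeds; "joint_torque": joint torques, N m; "position": TCP position; "eef_rot": TCP orientation; "force": force on the tool from outside, world axes, zero at the start; "wrist_torque": the same for the moment, N m; "width": opening from 0.0 (shut) to 1.0 (fully open); "grip_force": force on a finger pad.
Only numpy, scipy, OpenCV 4.12 (cv2) and the standard library are available. Lean on these libraries where they do the work, as an engineer would, in place of code of your own. Each camera call takes 0.05 s, during which the arm holds its last target. There are 200 camera calls.

## Working session

There is one attempt and no reset: what is moved stays moved. The work goes in short steps, Python scripts to look and compute and a shell command to move; the robot and the scene stay as the last step left them, time stands still between calls to the robot, and variables do not carry over. Pictures are saved under pics/ and viewed, at most 12 in all, crops included, and the job is handed in when it is done.

```bash
mkdir -p pics; cat > h.py <<'E'
import numpy as np,cv2
from bench import env,optics
def snap(n,f):
    s=optics.snapshot(n);cv2.imwrite(f'pics/{f}.png',s['color']);np.savez(f'pics/{f}.npz',**s);return s
def load(f): return dict(np.load(f'pics/{f}.npz'))
def K(s):
    f=240/np.tan(np.radians(float(s['fovy']))/2);return f
def ray(s,u,v):
    f=K(s);T=s['cam_to_world'];d=np.array([(u-s['cx'])/f,-(v-s['cy'])/f,-1.]);return T[:3,3],T[:3,:3]@d
def pz(s,u,v,z):
    o,d=ray(s,u,v);return o+d*(z-o[2])/d[2]
def pd(s,u,v,r=1):
    m=s['z_map'][v-r:v+r+1,u-r:u+r+1];m=m[m>0];o,d=ray(s,u,v);return o+d*np.median(m) if len(m) else None
def cloud(s):
    v,u=np.mgrid[:480,:640];f=K(s);z=s['z_map'];P=np.stack([(u-s['cx'])/f*z,-(v-s['cy'])/f*z,-z],-1)
    T=s['cam_to_world'];return P@T[:3,:3].T+T[:3,3],z>0
def proj(s,p):
    T=s['cam_to_world'];c=T[:3,:3].T@(np.array(p)-T[:3,3]);f=K(s);return s['cx']+f*c[0]/-c[2],s['cy']-f*c[1]/-c[2]
def tri(s1,a,s2,b):
    o,d=ray(s1,*a);p,e=ray(s2,*b);A=np.stack([d,-e],1);t=np.linalg.lstsq(A,p-o,rcond=None)[0]
    x,y=o+d*t[0],p+e*t[1];return (x+y)/2,np.linalg.norm(x-y)
E
python3 - <<'E'
from h import *
np.set_printoptions(precision=4,suppress=True)
for n in('side','top'):
    s=snap(n,n+'0');print(n,s['fovy'],s['cx'],s['cy'],s.keys());print(s['cam_to_world'])
print(env.state(),env.hold_point_z)
E
```

```text
side 52.5860676807756 314.59874897547496 245.45309741542175 dict_keys(['color', 'z_map', 'fovy', 'cx', 'cy', 'cam_to_world'])
[[ 0.9296  0.1636 -0.3303  0.0615]
 [-0.3683  0.377  -0.8498 -1.0475]
 [-0.0145  0.9117  0.4107  0.6878]
 [ 0.      0.      0.      1.    ]]
top 52.58559443224178 312.8698576393817 242.31633608049765 dict_keys(['color', 'z_map', 'fovy', 'cx', 'cy', 'cam_to_world'])
[[-0.0125  0.9901 -0.1396  0.3124]
 [-0.9999 -0.0119  0.0056  0.1025]
 [ 0.0039  0.1396  0.9902  1.44  ]
 [ 0.      0.      0.      1.    ]]
{'t': 0.1, 'joint_positions': array([ 1.1977,  0.2912, -0.154 ,  1.1267,  0.    ,  1.4315]), 'qvel': array([ 0.0006, -0.001 ,  0.0019,  0.0005,  0.0003,  0.0002]), 'joint_torque': array([  0.0017, -53.7974,  33.1919,   0.0092,  -0.0002,  -0.    ]), 'position': array([0.1215, 0.5103, 0.2016]), 'eef_rot': array([-0.0002,  0.1166,  0.9932, -0.0006]), 'force': array([ 0.2203, -0.3493,  0.1952]), 'wrist_torque': array([0.0341, 0.0366, 0.0321]), 'grip_force': 0.0, 'width': 1.0001195660671394} 0.0187
```

View pics/side0.png

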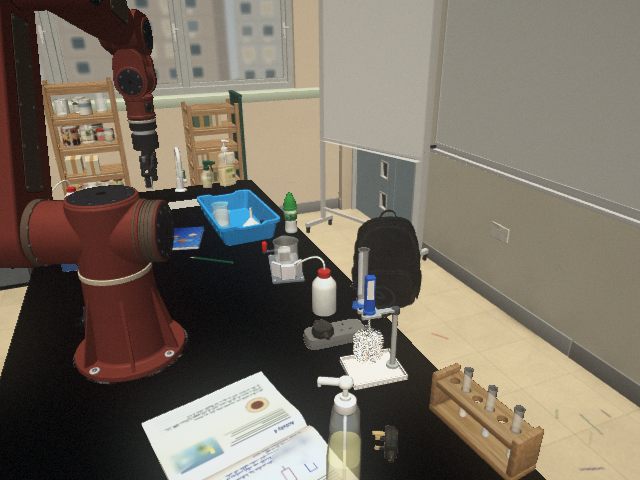

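View pics/top0.png

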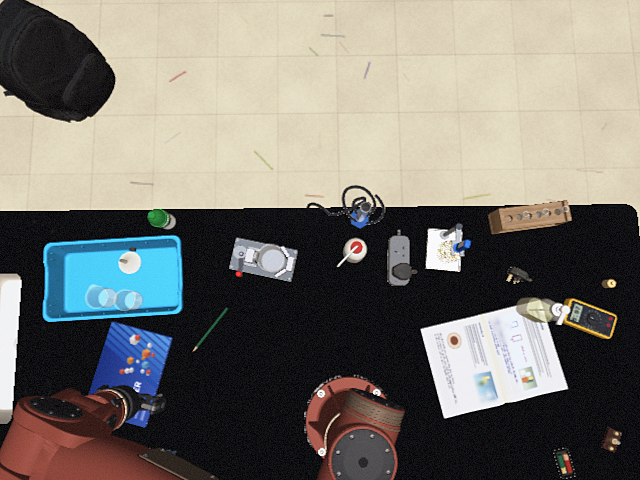

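Side view: clamp and beaker at about (283,262) with the red knob at (265,245), wash bottle (323,295), brush on its fork (368,330). Top view: clamp (263,259), knob (239,273), brush handle (463,243), dish (444,249). I'll enlarge these.

```bash
python3 - <<'E'
from h import *
np.set_printoptions(precision=4,suppress=True)
t=load('top0');s=load('side0')
def crop(im,x,y,w,h):return cv2.resize(im[y:y+h,x:x+w],(400,300),interpolation=cv2.INTER_CUBIC)
o=np.vstack([np.hstack([crop(t['color'],225,225,80,60),crop(t['color'],415,215,80,60)]),np.hstack([crop(s['color'],250,220,80,60),crop(s['color'],325,265,100,75)])])
cv2.imwrite('pics/c0.png',o)
for n,S in(('top',t),('side',s)):
    P,m=cloud(S);C=S['color'].astype(int);b,g,r=C[...,0],C[...,1],C[...,2]
    for nm,mk in(('red',(r>130)&(g<60)&(b<60)),('blue',(b>120)&(r<70)&(g<120))):
        k,l,st,c=cv2.connectedComponentsWithStats((mk).astype(np.uint8))
        for i in range(1,k):
            if st[i,4]>8:
                q=P[(l==i)&m]
                print(n,nm,st[i],c[i],np.median(q,0) if len(q) else '', q.min(0) if len(q) else'',q.max(0) if len(q) else'')
E
```

```text
top red [351 242  11  11  53] [356.4151 246.717 ] [ 0.486  -0.0232  0.1205] [ 0.47   -0.0369  0.1142] [ 0.4984 -0.0092  0.1252]
top red [236 271   6   6  17] [238.2941 273.5294] [0.4183 0.3047 0.0754] [0.4115 0.2998 0.062 ] [0.4263 0.3124 0.0827]
top red [565 461   7  12  45] [568.0889 466.2222] [-0.1257 -0.6093  0.0143] [-0.1419 -0.6166  0.008 ] [-0.1102 -0.5992  0.0208]
top blue [351 212   5   8  20] [353.5  214.65] [ 0.5977 -0.0289  0.0103] [ 0.5816 -0.0326  0.0016] [ 0.6049 -0.0209  0.0262]
top blue [351 217  18  11  93] [360.     222.7204] [ 0.5709 -0.047   0.0091] [ 0.5588 -0.0731 -0.0034] [ 0.5909 -0.0204  0.0168]
top blue [162 235   9   1   9] [166. 235.] [ 0.5428  0.5343 -0.0003] [ 0.5423  0.5221 -0.0027] [0.5431 0.545  0.0037]
top blue [145 236   9   1   9] [149. 236.] [ 0.5405  0.5837 -0.0009] [ 0.5397  0.5733 -0.0046] [0.5411 0.597  0.0037]
top blue [  47  239  130   79 1937] [ 83.192  265.9866] [0.4824 0.8286 0.0419] [0.3039 0.4833 0.0013] [0.52   0.8477 0.0812]
top blue [ 65 241   9   1   9] [ 69. 241.] [0.5278 0.8219 0.0007] [ 0.5164  0.7737 -0.0058] [0.5289 0.8332 0.0
[... 2133 characters left out ...]
245.6216] [0.4156 0.3021 0.0665] [0.4095 0.2951 0.05  ] [0.4232 0.3102 0.0789]
side red [318 272  12   6  51] [323.3529 274.7255] [ 0.4756 -0.0367  0.1132] [ 0.4673 -0.0426  0.1057] [ 0.4934 -0.0244  0.1214]
side blue [247 192  29  29 364] [258.9973 208.5852] [0.5047 0.684  0.0514] [0.4905 0.5098 0.009 ] [0.5193 0.8333 0.0787]
side blue [200 204  80  42 857] [244.9265 232.3279] [0.4002 0.4836 0.0392] [0.2939 0.4588 0.0016] [0.5224 0.8159 0.0803]
side blue [173 227  31  20 340] [187.5765 235.7176] [0.2179 0.6218 0.0113] [0.16   0.5183 0.0066] [0.2858 0.7    0.0151]
side blue [352 275  24  40 291] [366.9588 299.1649] [ 0.4726 -0.2953  0.1709] [ 0.46   -0.3044  0.0018] [ 0.5813 -0.0186  0.2372]
```

View pics/c0.png

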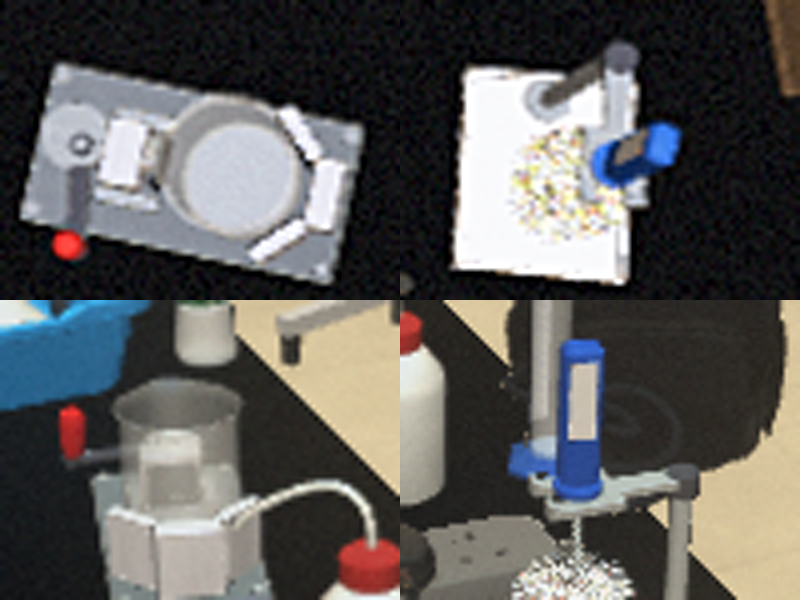

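Crops: the clamp base's corners, knob, beaker rim, dish and fork are all clear; the fork opens toward the robot, and the lever points toward −x. Now fit the frames.

```bash
python3 - <<'E'
from h import *
from scipy.optimize import least_squares
np.set_printoptions(precision=4,suppress=True)
t=load('top0');s=load('side0')
T=lambda x,y:(225+x/5-.4,225+y/5-.4)
U=lambda x,y:(415+(x-400)/5-.4,215+y/5-.4)
V=lambda x,y:(325+(x-400)/4-.4,265+(y-300)/4-.4)
S=lambda x,y:(250+x/5-.4,220+(y-300)/5-.4)
def fit(I,M):
    c=M.mean(0)
    f=lambda p:(np.c_[np.cos(p[2])*M[:,0]-np.sin(p[2])*M[:,1],np.sin(p[2])*M[:,0]+np.cos(p[2])*M[:,1]]+p[:2]-I).ravel()
    r=least_squares(f,[*I.mean(0),0.]);return r.x,r.fun
# clamp corners: (x,y): far-left=(+48,+124), far-right(+48,-64), near-right(-48,-64), near-left(-48,124)
I=np.array([pz(t,*T(*q),.012)[:2] for q in((62,62),(365,125),(332,287),(20,218))])
p,e=fit(I,np.array([[48,124],[48,-64],[-48,-64],[-48,124]])/1e3);print('clamp',p,e)
R=lambda a,v:np.array([np.cos(a)*v[0]-np.sin(a)*v[1],np.sin(a)*v[0]+np.cos(a)*v[1]])
piv=p[:2]+R(p[2],(0,.0922));print('pivot',piv)
k,er=tri(t,T(67,243),s,S(71,425));print('knob',k,er)
k=pz(t,*T(68,244),.074);print('knob top z74',k, 'r',np.hypot(*(k[:2]-piv)),np.degrees(np.arctan2(*(k[:2]-piv)[::-1])-p[2])%360)
print('mouth from rim',pz(t,*T(235,167),.111),'side',pz(s,*S(180,402),.111))
I=np.array([pz(t,*U(*q),.010)[:2] for q in((465,68),(608,72),(628,283),(453,270))])
print('dish pts',I)
for n,a,b in(('handle top',(665,143),(583,346)),('collar',(606,166),(578,488)),('post top',(622,54),(686,472))):
    print(n,tri(t,U(*a),s,V(*b)))
for z in (.147,.15):
  print('prong tips',z,[pz(t,*U(*q),z)[:2] for q in((598,205),(640,203))])
# depth clouds around
P,m=cloud(t);m&=(P[...,0]>.3)&(P[...,0]<.6)
q=P[m&(P[...,1]<-.2)&(P[...,1]>-.36)&(P[...,2]>.215)];print('handle top cloud',len(q),q.mean(0),q.min(0),q.max(0))
q=P[m&(P[...,1]<-.2)&(P[...,1]>-.36)&(P[...,2]>.004)&(P[...,2]<.02)];print('dish',cv2.minAreaRect(q[:,:2].astype(np.float32)),np.median(q[:,2]))
q=P[m&(P[...,1]>.1)&(P[...,1]<.36)&(P[...,2]>.006)&(P[...,2]<.055)];print('clamp',cv2.minAreaRect(q[:,:2].astype(np.float32)),np.median(q[:,2]))
q=P[m&(P[...,1]<-.2)&(P[...,1]>-.4)&(P[...,2]>.13)&(P[...,2]<.16)];print('fork',len(q),cv2.minAreaRect(q[:,:2].astype(np.float32)),np.median(q,0))
P,m=cloud(s);q=P[m&(P[...,0]<.6)&(P[...,0]>.4)&(P[...,1]<-.2)&(P[...,1]>-.36)&(P[...,2]>.235)];print('side handle top',len(q),q.mean(0) if len(q) else 0)
E
```

```text
clamp [ 0.4586  0.2116 -0.2252] [ 0.0008  0.002  -0.0013 -0.0015  0.0007 -0.0002 -0.0002 -0.0004]
pivot [0.4792 0.3015]
knob [0.4189 0.308  0.0663] 0.0029005103320191732
knob top z74 [0.4191 0.306  0.074 ] r 0.06021262903729189 188.63902193473885
mouth from rim [0.4575 0.2091 0.111 ] side [0.4609 0.2171 0.111 ]
dish pts [[ 0.5524 -0.2488]
 [ 0.549  -0.3343]
 [ 0.4226 -0.3393]
 [ 0.4316 -0.2362]]
handle top (array([ 0.4742, -0.2918,  0.2348]), np.float64(0.002369802564184909))
collar (array([ 0.475 , -0.2879,  0.1496]), np.float64(0.00039000964567874037))
post top (array([ 0.5341, -0.2985,  0.1515]), np.float64(0.002582542449490731))
prong tips 0.147 [array([ 0.4541, -0.2832]), array([ 0.4549, -0.3058])]
prong tips 0.15 [array([ 0.4538, -0.2823]), array([ 0.4546, -0.3048])]
handle top cloud 68 [ 0.4738 -0.2881  0.2302] [ 0.4638 -0.2993  0.2153] [ 0.4842 -0.2809  0.237 ]
dish ((0.44937974214553833, -0.27964046597480774), (0.2982749938964844, 0.15865127742290497), 0.13307371735572815) 0.005943518242537582
clamp ((0.4489220976829529, 0.23131781816482544), (0.2550693154335022, 0.29968225955963135), 89.3302993774414) 0.013929517633944899
fork 225 ((0.4965417683124542, -0.29276925325393677), (0.034615930169820786, 0.08664632588624954), 84.6313247680664) [ 0.4935 -0.2905  0.1502]
side handle top 16 [ 0.4729 -0.2926  0.2358]
```

```bash
python3 -m jog '-.6 -.232 0 0 0 0 0; -.6 -.232 0 0 0 0 0; -.6 -.232 0 0 0 0 0; -.6 -.232 0 0 0 0 0; -.6 -.232 0 0 0 0 0; -.6 -.232 0 0 0 0 0; -.6 -.232 0 0 0 0 0; 0 0 0 0 0 -.1 0; 0 0 .4 0 0 0 0; 0 0 0 0 0 0 0; 0 0 0 0 0 0 0' 20
cat >> h.py <<'E'
from scipy.spatial.transform import Rotation as Ro
def rel(target,yaw_y=None):
    "tool-frame shift (units of .08 m) to target TCP, turn (units of 90deg) to bring tool y to world heading yaw_y deg"
    st=env.state();q=st['eef_rot'];R=Ro.from_quat(np.r_[q[1:],q[0]]).as_matrix()
    h=np.degrees(np.arctan2(R[1,1],R[0,1]))
    print('pos',st['position'].round(4),'heading',h.round(2),'tilt',np.degrees(np.arccos(-R[2,2])).round(2),'F',st['force'].round(1),'w',round(st['width'],3),'t',round(st['t'],2),'j',st['joint_positions'].round(2))
    print('shift',(R.T@(np.array(target)-st['position'])/.08).round(3),'az',None if yaw_y is None else ((h-yaw_y)/90).round(3))
    return R
E
python3 - <<'E'
from h import *
snap('side','side1');t=snap('top','top1')
rel([.419,.306,.053],86)
E
```

```text
t: 1.48
position: [0.4184, 0.3067, 0.1708]
eef_rot: [0.0, 0.038, 0.999, 0.0]
force: [0.7, 0.3, -0.1]
width: 0.498
grip_force: 0.0
pos [0.4188 0.3069 0.1711] heading 85.62 tilt 0.08 F [-0.3 -0.8  0.6] w 0.502 t 1.57 j [ 0.49  0.3  -0.23  1.04 -0.    0.57]
shift [-0.002 -0.012  1.477] az -0.004
```

```bash
python3 -m jog '0 0 .4 0 0 0 0; 0 0 .4 0 0 0 0; 0 0 .3 0 0 0 0; 0 0 .2 0 0 0 0; 0 0 .16 0 0 0 0; 0 0 0 0 0 0 0; 0 0 0 0 0 0 1; 0 0 0 0 0 0 1; 0 0 0 0 0 0 1; 0 0 0 0 0 0 1; 0 0 0 0 0 0 1' 20
python3 - <<'E'
from h import *
rel([.419,.306,.053],86)
E
```

```text
t: 2.95
position: [0.4184, 0.3065, 0.0534]
eef_rot: [0.0, 0.038, 0.999, 0.0]
force: [-0.6, 0.5, 0.6]
width: 0.004
grip_force: 0.0
pos [0.4184 0.3065 0.0534] heading 85.6 tilt 0.0 F [-0.6  0.5  0.6] w 0.004 t 2.95 j [ 0.49  0.41 -0.4   0.76 -0.    0.57]
shift [-0.008 -0.005  0.004] az -0.004
```

Fingers shut on nothing; look.

```bash
python3 - <<'E'
from h import *
s=snap('side','side2');t=snap('top','top2')
c=lambda S,x,y:cv2.resize(S['color'][y:y+60,x:x+80],(400,300),interpolation=cv2.INTER_CUBIC)
cv2.imwrite('pics/c2.png',np.vstack([np.hstack([c(t,225,225),c(load('top1'),225,225)]),np.hstack([c(s,230,210),c(load('side1'),230,210)])]))
for S in(s,t): print(proj(S,env.state()['position']))
E
```

```text
(np.float64(264.47018977956697), np.float64(248.53099053010777))
(np.float64(239.09773207484318), np.float64(274.22689472659505))
```

View pics/c2.png

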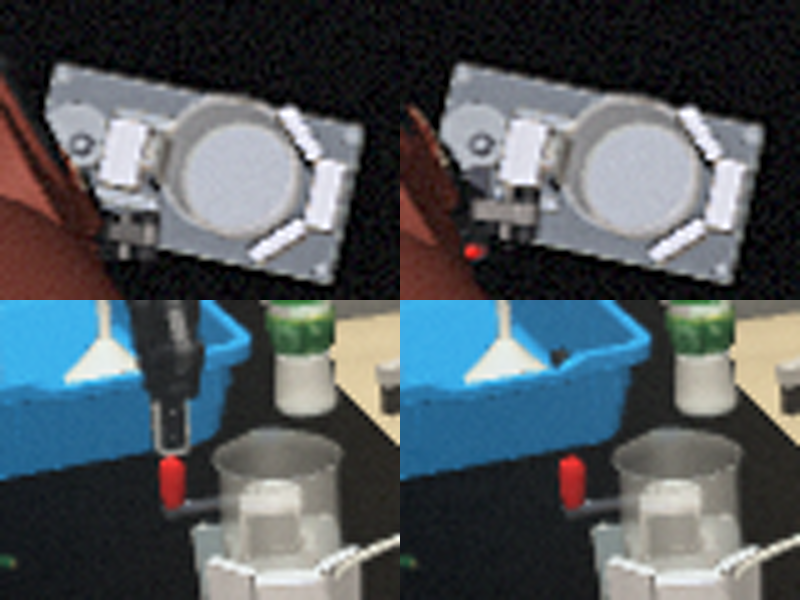

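Fingers look displaced from the knob toward −y/farther; check against the depth maps.

```bash
python3 - <<'E'
from h import *
np.set_printoptions(precision=4,suppress=True)
t=load('top2');s=load('side2');t0=load('top0');t1=load('top1')
for u,v in((250,268),(250,272),(250,275),(246,272),(255,272),(239,273)):print('top2',u,v,pd(t,u,v),t['color'][v,u])
for u,v in((244,262),(250,262),(246,267),(240,275)):print('top1',u,v,pd(t1,u,v,0))
for u,v in((264,246),(264,241),(264,236),(264,233),(264,225),(264,252)):print('side2',u,v,pd(s,u,v,0),s['color'][v,u])
P,m=cloud(t0);m&=(P[...,2]>.1)
print('top0',proj(t0,[.1215,.5103,.2016]))
P,m=cloud(s);q=P[m&(abs(P[...,0]-.42)<.06)&(abs(P[...,1]-.3)<.08)];
for z in np.arange(.03,.2,.01):
    k=q[(q[:,2]>z)&(q[:,2]<z+.01)]
    if len(k):print(z.round(2),len(k),k.min(0),k.max(0))
E
```

```text
top2 250 268 [0.4253 0.2608 0.1708] [108 110 113]
top2 250 272 [0.4141 0.2596 0.18  ] [ 94  98 103]
top2 250 275 [0.4071 0.2608 0.1699] [ 99 103 105]
top2 246 272 [0.413  0.268  0.1952] [55 55 54]
top2 255 272 [0.4146 0.2475 0.1723] [123 125 131]
top2 239 273 [0.3784 0.2258 0.6034] [34 37 69]
top1 244 262 [0.4563 0.2969 0.0227]
top1 250 262 [0.4279 0.2447 0.3008]
top1 246 267 [0.4158 0.2534 0.3054]
top1 240 275 [0.4148 0.3014 0.0703]
side2 264 246 [0.4163 0.3024 0.0641] [ 39  41 176]
side2 264 241 [0.4192 0.3098 0.0777] [ 67  72 213]
side2 264 236 [0.4164 0.2955 0.1008] [47 44 41]
side2 264 233 [0.4171 0.2957 0.1107] [44 42 41]
side2 264 225 [0.4092 0.26   0.1516] [40 40 39]
side2 264 252 [0.4134 0.2963 0.0465] [72 70 70]
top0 (np.float64(146.47745168960762), np.float64(391.0952326767986))
0.03 1 [0.4291 0.3065 0.0392] [0.4291 0.3065 0.0392]
0.04 36 [0.4103 0.2272 0.0403] [0.4462 0.3115 0.0498]
0.05 13 [0.4105 0.2971 0.0517] [0.4215 0.3082 0.0597]
0.06 16 [0.4097 0.221  0.0616] [0.4238 0.3072 0.0697]
0.07 17 [0.4108 0.2478 0.0711] [0.4776 0.3098 0.0791]
0.08 44 [0.4067 0.2385 0.0804] [0.4783 0.3117 0.09  ]
0.09 61 [0.4062 0.2383 0.0903] [0.4797 0.3083 0.0999]
0.1 85 [0.4071 0.2236 0.1   ] [0.4797 0.3118 0.1099]
0.11 30 [0.4062 0.227  0.11  ] [0.48   0.3083 0.1194]
0.12 13 [0.405  0.2802 0.1202] [0.4228 0.3309 0.13  ]
0.13 34 [0.4026 0.2692 0.1301] [0.4271 0.3385 0.1399]
0.14 22 [0.4013 0.2592 0.1421] [0.4256 0.3171 0.1497]
0.15 34 [0.4003 0.2513 0.1509] [0.4233 0.3227 0.1594]
0.16 41 [0.3987 0.2433 0.16  ] [0.4319 0.3255 0.1698]
0.17 62 [0.3969 0.2409 0.1708] [0.4354 0.3622 0.1798]
0.18 54 [0.3971 0.2489 0.1801] [0.436  0.3197 0.1898]
0.19 42 [0.3974 0.2588 0.1902] [0.4362 0.3254 0.1998]
```

```bash
python3 - <<'E'
from h import *
np.set_printoptions(precision=4,suppress=True,linewidth=200)
s=load('side2');s1=load('side1')
c=lambda S,x,y:cv2.resize(S['color'][y:y+75,x:x+50],(400,600),interpolation=cv2.INTER_NEAREST)
cv2.imwrite('pics/c3.png',np.hstack([c(s,240,190),c(s1,240,165)]))
print(proj(s1,[.4188,.3069,.1711]))
P,m=cloud(s)
for v in range(222,256,2):print(v,P[v,264],s['color'][v,264])
E
```

```text
(np.float64(262.3794647547982), np.float64(213.32786152853282))
222 [0.4067 0.2487 0.1656] [42 37 36]
224 [0.4077 0.2537 0.1573] [40 39 37]
226 [0.409  0.26   0.1484] [44 42 40]
228 [0.4132 0.2774 0.1347] [49 48 46]
230 [0.4156 0.2879 0.1238] [42 40 37]
232 [0.4175 0.2967 0.1135] [91 91 91]
234 [0.4164 0.2937 0.1082] [48 44 42]
236 [0.4164 0.2955 0.1008] [47 44 41]
238 [0.4174 0.3006 0.0919] [44 41 35]
240 [0.4161 0.2972 0.0867] [137 141 150]
242 [0.4185 0.3077 0.0752] [ 58  63 242]
244 [0.4163 0.3011 0.0715] [ 44  45 197]
246 [0.4163 0.3024 0.0641] [ 39  41 176]
248 [0.4154 0.3006 0.0581] [ 41  41 168]
250 [0.4148 0.2997 0.0517] [ 39  41 157]
252 [0.4134 0.2963 0.0465] [72 70 70]
254 [0.4336 0.3749 0.0017] [33 32 31]
```

View pics/c3.png

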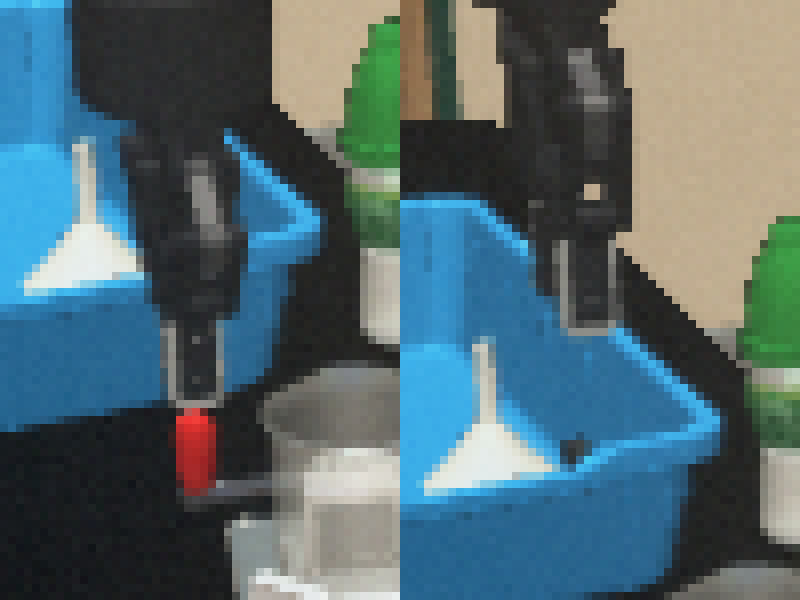

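The picture shows the shut fingertips at z≈0.084, just above the knob (77 mm), though the state reports 0.053: the reported z reads about 30 mm low. Opening and lowering 28 mm is safe either way.

```bash
python3 -m jog '0 0 0 0 0 0 0; 0 0 0 0 0 0 0; 0 0 0 0 0 0 0; 0 0 0 0 0 0 0; 0 0 .1 0 0 0 0; 0 0 .1 0 0 0 0; 0 0 .1 0 0 0 0; 0 0 .05 0 0 0 0; 0 0 0 0 0 0 0; 0 0 0 0 0 0 1; 0 0 0 0 0 0 1; 0 0 0 0 0 0 1; 0 0 0 0 0 0 1; 0 0 0 0 0 0 1' 20
python3 - <<'E'
from h import *
rel([.419,.306,.025],86)
np.set_printoptions(precision=4,suppress=True,linewidth=200)
s=snap('side','side4');P,m=cloud(s)
for v in range(236,258,2):print(v,P[v,264],s['color'][v,264])
E
```

```text
t: 4.8
position: [0.4186, 0.307, 0.0256]
eef_rot: [0.0, 0.038, 0.999, 0.001]
force: [-1.7, 4.9, 3.8]
width: 0.181
grip_force: 19.8
pos [0.4186 0.307  0.0256] heading 85.62 tilt 0.06 F [-1.7  4.9  3.8] w 0.181 t 4.8 j [ 0.49  0.45 -0.43  0.69  0.    0.57]
shift [-0.006 -0.012  0.008] az -0.004
236 [0.4098 0.2705 0.1117] [59 57 54]
238 [0.4097 0.2715 0.1048] [41 42 37]
240 [0.412  0.2817 0.0936] [42 39 38]
242 [0.4124 0.2846 0.0857] [43 43 39]
244 [0.4124 0.2862 0.0783] [47 44 42]
246 [0.4127 0.289  0.0703] [45 44 44]
248 [0.4124 0.2893 0.0634] [50 48 48]
250 [0.4146 0.2992 0.052 ] [ 79  83 153]
252 [0.4142 0.2992 0.0451] [75 73 73]
254 [0.434  0.3766 0.0009] [30 30 24]
256 [ 0.4307  0.3655 -0.001 ] [34 31 28]
```

Knob gripped; the z offset of about +0.03 m is confirmed. Swing.

```bash
python3 -m jog '-.003 .07 0 0 0 .06 1; -.003 .07 0 0 0 .06 1; -.003 .07 0 0 0 .06 1; -.003 .07 0 0 0 .06 1; -.003 .07 0 0 0 .06 1; -.003 .07 0 0 0 .06 1; -.003 .07 0 0 0 .06 1; -.003 .07 0 0 0 .06 1; -.003 .07 0 0 0 .06 1; -.003 .07 0 0 0 .06 1' 30
python3 - <<'E'
from h import *
R=rel([.419,.306,.025],86)
p=env.state()['position'];d=p[:2]-np.array([.4792,.3015]);print('r',np.hypot(*d),'ang in clamp',np.degrees(np.arctan2(d[1],d[0])+.2252))
E
```

```text
t: 6.1
position: [0.4452, 0.3539, 0.0257]
eef_rot: [-0.001, 0.489, 0.872, 0.0]
force: [-7.1, 6.5, 8.7]
width: 0.173
grip_force: 29.3
pos [0.4452 0.3539 0.0257] heading 31.49 tilt 0.16 F [-7.1  6.5  8.7] w 0.173 t 6.1 j [ 0.54  0.53 -0.29  0.75  0.    1.56]
shift [-0.339 -0.591  0.008] az -0.606
r 0.0624491547452191 ang in clamp 135.92172386454536
```

```bash
python3 -m jog '-.008 .07 0 0 0 .06 1; -.008 .07 0 0 0 .06 1; -.003 .07 0 0 0 .06 1; -.003 .07 0 0 0 .06 1; -.003 .07 0 0 0 .06 1; -.003 .07 0 0 0 .06 1; -.003 .07 0 0 0 .06 1; -.003 .07 0 0 0 .06 1; -.003 .04 0 0 0 0 1; 0 0 0 0 0 0 1' 30
python3 - <<'E'
from h import *
R=rel([.4926,.360,.025],-13)
p=env.state()['position'];d=p[:2]-np.array([.4792,.3015]);print('r',np.hypot(*d),'ang in clamp',np.degrees(np.arctan2(d[1],d[0])+.2252))
E
```

```text
t: 7.35
position: [0.4908, 0.3621, 0.0257]
eef_rot: [-0.003, 0.774, 0.633, 0.001]
force: [-11.3, 16.9, 6.9]
width: 0.172
grip_force: 29.7
pos [0.4908 0.3621 0.0257] heading -11.48 tilt 0.39 F [-11.3  16.9   6.9] w 0.172 t 7.35 j [ 0.51  0.59 -0.17  0.81  0.01  2.28]
shift [-0.022  0.027  0.008] az 0.017
r 0.06173866908282923 ang in clamp 92.03726922198813
```

```bash
python3 -m jog '-.015 .025 0 0 0 0 1; 0 0 0 0 0 0 1; 0 0 0 0 0 0 1; 0 0 0 0 0 0 0; 0 0 0 0 0 0 0; 0 0 0 0 0 0 0; 0 0 -.3 0 0 0 0; 0 0 -.6 0 0 0 0; 0 0 -.6 0 0 0 0; 0 0 -.6 0 0 0 0; 0 0 0 0 0 0 0' 30
python3 - <<'E'
from h import *
np.set_printoptions(precision=4,suppress=True)
rel([.4926,.360,.025],-13)
s=snap('side','side5');t=snap('top','top5')
for n,S in(('top',t),('side',s)):
    P,m=cloud(S);C=S['color'].astype(int);b,g,r=C[...,0],C[...,1],C[...,2]
    q=P[m&(r>130)&(g<70)&(b<70)&(abs(P[...,1]-.33)<.06)&(abs(P[...,0]-.46)<.07)]
    if len(q):
        d=q.mean(0)[:2]-np.array([.4792,.3015]);print(n,len(q),q.mean(0),np.degrees(np.arctan2(d[1],d[0])+.2252))
c=lambda S,x,y:cv2.resize(S['color'][y:y+60,x:x+80],(400,300),interpolation=cv2.INTER_CUBIC)
cv2.imwrite('pics/c5.png',np.hstack([c(t,225,225),c(s,240,210)]))
E
```

```text
t: 8.72
position: [0.497, 0.3581, 0.1973]
eef_rot: [0.001, 0.775, 0.632, 0.003]
force: [0.9, -0.0, -1.2]
width: 0.498
grip_force: 0.0
pos [0.497  0.3581 0.1973] heading -11.63 tilt 0.39 F [ 0.9 -0.  -1.2] w 0.498 t 8.72 j [ 0.51  0.46  0.08  1.19 -0.    2.28]
shift [ 0.004 -0.07   2.153] az 0.015
top 1354 [0.4402 0.3229 0.7246] 164.18634791456327
side 25 [0.4887 0.3382 0.29  ] 88.39966438600166
```

View pics/c5.png

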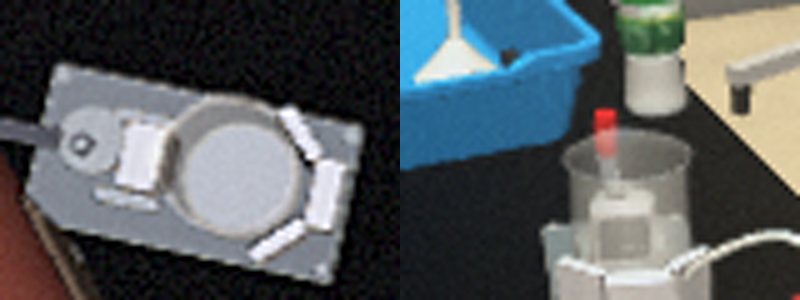

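Lever now points along the clamp's +y and the jaw touches the beaker (top crop: arm at (0–80,135); side: knob behind the beaker at (605,130)). On to the brush; meanwhile estimate the handle's yaw.

```bash
python3 -m jog '0 0 -.6 0 0 0 0; 0 0 -.4 0 0 0 0; -.615 .103 0 0 0 0 0; -.615 .103 0 0 0 0 0; -.615 .103 0 0 0 0 0; -.615 .103 0 0 0 0 0; -.615 .103 0 0 0 0 0; -.615 .103 0 0 0 0 0; -.615 .103 0 0 0 0 0; -.615 .103 0 0 0 0 0; -.615 .103 0 0 0 0 -.2; -.615 .103 0 0 0 0 -.2; -.615 .103 0 0 0 0 -.2; -.615 .103 0 0 0 0 -.2; -.615 .103 0 0 0 0 -.2' 30
python3 -m jog '0 0 0 0 0 -.107 -.2; 0 0 0 0 0 -.107 -.2; 0 0 0 0 0 -.107 -.2; 0 0 0 0 0 -.107 -.2; 0 0 0 0 0 -.107 -.2; 0 0 0 0 0 -.107 -.2; 0 0 0 0 0 -.107 -.2; 0 0 0 0 0 -.107 -.2; 0 0 0 0 0 -.107 -.2; 0 0 0 0 0 -.107 -.2; 0 0 0 0 0 0 -.2' 30
python3 - <<'E'
from h import *
np.set_printoptions(precision=4,suppress=True)
rel([.474,-.290,.166],84.5)
t=load('top0');s=load('side0')
P,m=cloud(s);C=s['color'].astype(int)
k=m&(C.max(-1)-C.min(-1)<60)&(C.min(-1)>110)&(P[...,2]>.17)&(P[...,2]<.23)&(abs(P[...,0]-.47)<.03)&(abs(P[...,1]+.29)<.03)
q=P[k];print(len(q),q.mean(0));A=np.c_[q[:,0],np.ones(len(q))];c=np.linalg.lstsq(A,q[:,1],rcond=None)[0];print('inlay slope deg',np.degrees(np.arctan(c[0])))
b=(C[...,0]>90)&(C[...,2]<80)&(P[...,2]>.17)&(P[...,2]<.225)&(abs(P[...,0]-.47)<.03)&m
v,u=np.where((b|k)&(np.mgrid[:480,:640][0]<305));
for r in range(280,306,3):print(r,u[v==r].min(),u[v==r].max(),(np.where(k[r])[0][[0,-1]] if k[r].any() else ''))
snap('side','side6');snap('top','top6')
E
```

```text
t: 10.7
position: [0.47, -0.2921, 0.2715]
eef_rot: [-0.001, 0.775, 0.632, -0.0]
force: [0.3, 0.5, -0.3]
width: 0.596
grip_force: 0.0
t: 12.08
position: [0.4703, -0.2904, 0.2717]
eef_rot: [-0.001, 0.047, 0.999, 0.001]
force: [0.4, 0.8, 0.9]
width: 0.6
grip_force: 0.0
pos [ 0.4703 -0.2904  0.2717] heading 84.63 tilt 0.16 F [0.4 0.8 0.9] w 0.6 t 12.07 j [-0.69  0.32  0.07  1.32 -0.   -0.59]
shift [-0.048  0.008  1.322] az 0.001
132 [ 0.4707 -0.2977  0.2066]
inlay slope deg -12.057388839161815Traceback (most recent call last):
  File "<stdin>", line 10, in <module>
    return umr_minimum(a, axis, None, out, keepdims, initial, where)
ValueError: zero-size array to reduction operation minimum which has no identity
```

```bash
python3 -m jog '-.034 0 .2 0 0 .05 -.2; 0 0 .3 0 0 0 -.2; 0 0 .3 0 0 0 -.2; 0 0 .3 0 0 0 -.2; 0 0 .2 0 0 0 -.2; 0 0 .02 0 0 0 -.2; 0 0 0 0 0 0 -.2' 30
python3 - <<'E'
from h import *
rel([.473,-.290,.166],80)
s=snap('side','side7');t=snap('top','top7')
c=lambda S,x,y:cv2.resize(S['color'][y:y+75,x:x+100],(400,300),interpolation=cv2.INTER_CUBIC)
cv2.imwrite('pics/c7.png',np.hstack([c(t,400,205),c(s,320,255)]))
E
```

```text
t: 12.95
position: [0.4737, -0.291, 0.1678]
eef_rot: [-0.0, 0.086, 0.996, 0.0]
force: [-0.4, -0.5, -0.1]
width: 0.601
grip_force: 0.0
pos [ 0.4737 -0.291   0.1678] heading 80.1 tilt 0.01 F [-0.4 -0.5 -0.1] w 0.601 t 12.95 j [-0.68  0.37 -0.13  1.07 -0.   -0.51]
shift [0.011 0.011 0.023] az 0.001
```

View pics/c7.png

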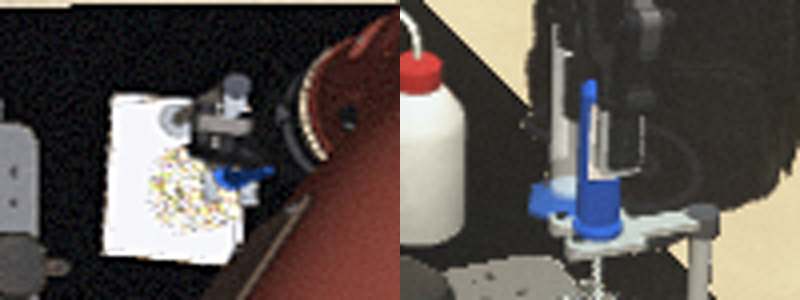

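```bash
python3 - <<'E'
from h import *
s=load('side7');p=np.array([.4737,-.291,0]);yd=np.array([np.cos(np.radians(80)),np.sin(np.radians(80)),0])
for z in (.168,.198,.204):
    u,v=proj(s,p-.03*yd+[0,0,z]);print(z,400+(u-320)*4,(v-255)*4)
u,v=proj(s,[.4735,-.29,.235]);print('handle top',400+(u-320)*4,(v-255)*4)
u,v=proj(s,[.474,-.29,.152]);print('collar',400+(u-320)*4,(v-255)*4)
E
```

```text
0.168 616.0257805428853 229.93480118073649
0.198 618.2102908742779 177.65918281207405
0.204 618.6539855990882 167.04150992993914
handle top 600.7826913074753 82.2083588869375
collar 596.4067995523615 224.94454318341081
```

Crop: near fingertip at (618,172), exactly as predicted with the +30 mm offset; handle (600,82–230) is between the fingers. Grip.

```bash
python3 -m jog '0 0 0 0 0 0 1; 0 0 0 0 0 0 1; 0 0 0 0 0 0 1; 0 0 0 0 0 0 1; 0 0 0 0 0 0 1; 0 0 -.06 0 0 0 1; 0 0 -.06 0 0 0 1; 0 0 -.03 0 0 0 1; 0 0 0 0 0 0 1' 50
python3 - <<'E'
from h import *
rel([.39,-.283,.18],80)
s=snap('side','side8');t=snap('top','top8')
c=lambda S,x,y:cv2.resize(S['color'][y:y+75,x:x+100],(400,300),interpolation=cv2.INTER_CUBIC)
cv2.imwrite('pics/c8.png',np.hstack([c(t,400,205),c(s,320,265)]))
E
```

```text
t: 14.18
position: [0.4738, -0.291, 0.1798]
eef_rot: [0.0, 0.085, 0.996, -0.0]
force: [-0.2, -1.3, -0.7]
width: 0.179
grip_force: 48.6
pos [ 0.4738 -0.291   0.1798] heading 80.2 tilt 0.01 F [-0.2 -1.3 -0.7] w 0.179 t 14.18 j [-0.68  0.36 -0.11  1.1   0.   -0.51]
shift [ 1.049 -0.079 -0.002] az 0.002
```

View pics/c8.png

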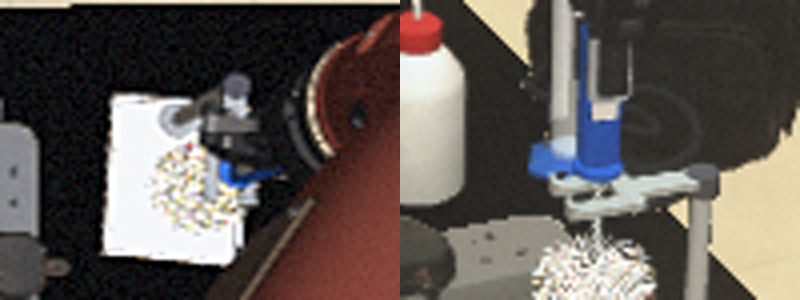

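Collar is clear of the fork by ~10 mm. Draw it out, then raise; compute the beaker axis.

```bash
python3 -m jog '.166 -.012 0 0 0 0 1; .166 -.012 0 0 0 0 1; .166 -.012 0 0 0 0 1; .166 -.012 0 0 0 0 1; .166 -.012 0 0 0 0 1; .166 -.012 0 0 0 0 1; 0 0 0 0 0 0 1; 0 0 -.5 0 0 0 1; 0 0 -.5 0 0 0 1; 0 0 -.5 0 0 0 1; 0 0 -.4 0 0 0 1; 0 0 0 0 0 0 1' 50
python3 - <<'E'
from h import *
np.set_printoptions(precision=4,suppress=True)
t=snap('top','top9');s=snap('side','side9')
T=lambda x,y:(225+x/5-.4,225+y/5-.4)
print('floor',pz(t,*T(243,178),.015),'rim ext',[pz(t,*T(*q),.111)[:2] for q in((308,170),(235,93),(235,240),(161,165))])
g=cv2.cvtColor(t['color'],cv2.COLOR_BGR2GRAY)[225:285,225:305];g=cv2.resize(g,None,fx=5,fy=5,interpolation=cv2.INTER_CUBIC)
print(cv2.HoughCircles(cv2.GaussianBlur(g,(9,9),2),cv2.HOUGH_GRADIENT,1,5,param1=60,param2=25,minRadius=48,maxRadius=85)[0][:6])
R=rel([.4586,.2116,.33],80)
c=lambda S,x,y:cv2.resize(S['color'][y:y+150,x:x+200],(400,300),interpolation=cv2.INTER_CUBIC)
cv2.imwrite('pics/c9.png',np.hstack([cv2.resize(g,(400,300))[...,None].repeat(3,2),c(s,270,190)]))
E
```

```text
t: 15.78
position: [0.3955, -0.284, 0.3338]
eef_rot: [0.002, 0.085, 0.996, -0.001]
force: [0.0, -0.1, -1.3]
width: 0.186
grip_force: 49.0
floor [0.4614 0.212  0.015 ] rim ext [array([0.4553, 0.1689]), array([0.4986, 0.209 ]), array([0.4173, 0.2091]), array([0.4591, 0.2497])]
[[241.5 183.5  61. ]
 [229.5 179.5  84.4]
 [241.5 188.5  65.5]
 [239.5 165.5  77.7]
 [226.5 171.5  77.7]
 [242.5 176.5  81.1]]
pos [ 0.3944 -0.2831  0.3312] heading 80.21 tilt 0.01 F [-0.7 -0.3 -0.3] w 0.181 t 15.88 j [-0.77  0.18  0.03  1.43  0.   -0.6 ]
shift [0.261 6.23  0.016] az 0.002
```

View pics/c9.png

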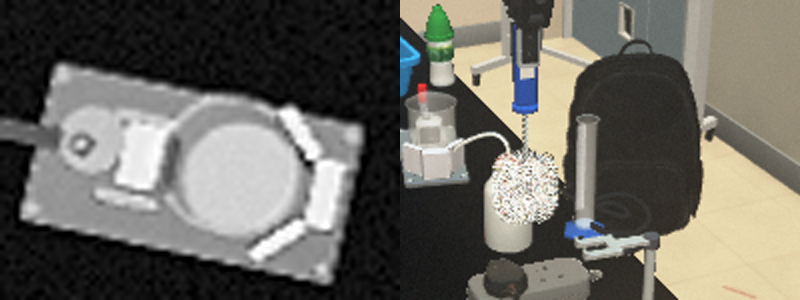

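Brush is held upright, clear of the fork. Carry it over the beaker.

```bash
python3 -m jog '.02 .3 0 0 0 0 1; .02 .5 0 0 0 0 1; .02 .55 0 0 0 0 1; .02 .55 0 0 0 0 1; .02 .55 0 0 0 0 1; .02 .55 0 0 0 0 1; .02 .55 0 0 0 0 1; .02 .55 0 0 0 0 1; .02 .55 0 0 0 0 1; .02 .55 0 0 0 0 1; .02 .45 0 0 0 0 1; .02 .45 0 0 0 0 1; .01 .15 0 0 0 0 1; 0 0 0 0 0 0 1; 0 0 0 0 0 0 1; 0 0 0 0 0 0 1; 0 0 0 0 0 0 1' 50
python3 - <<'E'
from h import *
R=rel([.4595,.2112,.33],80)
np.set_printoptions(precision=4,suppress=True)
s=snap('side','sideA');t=snap('top','topA')
c=lambda S,x,y,w:cv2.resize(S['color'][y:y+w*3//4,x:x+w],(400,300),interpolation=cv2.INTER_CUBIC)
cv2.imwrite('pics/cA.png',np.hstack([c(t,225,225,80),c(s,230,190,100)]))
P,m=cloud(s)
for z0 in(.195,.215,.235):
    q=P[m&(abs(P[...,0]-.46)<.05)&(abs(P[...,1]-.21)<.06)&(P[...,2]>z0)&(P[...,2]<z0+.02)];print(z0,len(q),q.mean(0),(q[:,:2].min(0)+q[:,:2].max(0))/2)
C=s['color'].astype(int)
q=P[m&(C[...,0]>110)&(C[...,2]<90)&(abs(P[...,0]-.46)<.05)&(abs(P[...,1]-.21)<.06)&(P[...,2]>.3)];print('handle',len(q),q.mean(0))
E
```

```text
t: 18.0
position: [0.4597, 0.2124, 0.3319]
eef_rot: [0.0, 0.086, 0.996, 0.0]
force: [0.6, -0.7, -1.0]
width: 0.176
grip_force: 49.2
pos [0.4597 0.2124 0.3319] heading 80.15 tilt 0.02 F [ 0.6 -0.7 -1. ] w 0.176 t 18.0 j [ 0.29  0.22  0.09  1.44 -0.    0.46]
shift [-0.    -0.015  0.023] az 0.002
0.195 78 [0.4548 0.204  0.2086] [0.4588 0.2099]
0.215 149 [0.4556 0.2013 0.2254] [0.4585 0.2097]
0.235 148 [0.4549 0.2031 0.2458] [0.458 0.211]
handle 97 [0.4563 0.2061 0.3342]
```

View pics/cA.png

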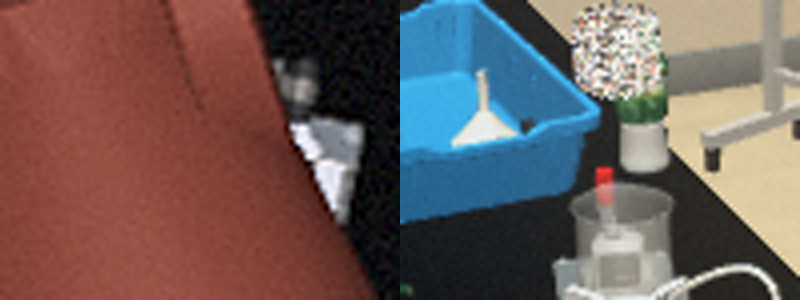

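Head is centred over the beaker (side crop: head at x≈618, beaker x≈622). Insert in stages.

```bash
python3 -m jog '0 -.015 .4 0 0 0 1; 0 0 .4 0 0 0 1; 0 0 .2 0 0 0 1; 0 0 .15 0 0 0 1; 0 0 .15 0 0 0 1; 0 0 .15 0 0 0 1; 0 0 .15 0 0 0 1; 0 0 0 0 0 0 1' 60
python3 - <<'E'
from h import *
R=rel([.4595,.2112,.158],80)
E
```

```text
t: 19.1
position: [0.4589, 0.212, 0.2029]
eef_rot: [-0.001, 0.085, 0.996, 0.0]
force: [0.2, 1.2, -1.9]
width: 0.182
grip_force: 60.0
pos [0.4589 0.212  0.2029] heading 80.21 tilt 0.07 F [ 0.2  1.2 -1.9] w 0.182 t 19.1 j [ 0.29  0.25 -0.2   1.12  0.    0.46]
shift [-0.009 -0.009  0.561] az 0.002
```

```bash
python3 -m jog '0 0 .12 0 0 0 1; 0 0 .12 0 0 0 1; 0 0 .12 0 0 0 1; 0 0 .1 0 0 0 1; 0 0 .09 0 0 0 1; 0 0 0 0 0 0 1; 0 0 0 0 0 0 1' 60
python3 - <<'E'
from h import *
R=rel([.4595,.2112,.158],80)
s=snap('side','sideB');P,m=cloud(s);C=s['color'].astype(int)
# collar underside height: blue pixels lowest
k=m&(C[...,0]>110)&(C[...,2]<90)&(abs(P[...,0]-.46)<.03)&(abs(P[...,1]-.205)<.03);q=P[k];print('blue z range',np.percentile(q[:,2],[1,99]),q.mean(0))
v,u=np.where(k);print(u[v==v.max()],v.max(),'pred row collar bottom', proj(s,[.4590,.200,.140]))
E
```

```text
t: 19.98
position: [0.4591, 0.2125, 0.1587]
eef_rot: [-0.001, 0.085, 0.996, 0.001]
force: [0.2, 5.9, -4.9]
width: 0.177
grip_force: 59.8
pos [0.4591 0.2125 0.1587] heading 80.22 tilt 0.09 F [ 0.2  5.9 -4.9] w 0.177 t 19.98 j [ 0.29  0.28 -0.28  1.01  0.    0.46]
shift [-0.008 -0.015  0.009] az 0.002
blue z range [0.14210334 0.18706727] [0.4565765  0.20637118 0.16003745]
[282 283 284 285 286 287] 232 pred row collar bottom (np.float64(286.46348357843056), np.float64(233.1459534264242))
```

Tip ≈6 mm above the floor, loads small. Ease 2 mm toward +y and scrub on.

```bash
python3 -m jog '0 .03 -.1 0 0 0 1; 0 0 -.2 0 0 0 1; 0 0 -.2 0 0 0 1; 0 0 -.15 0 0 0 1; 0 0 -.1 0 0 0 1; 0 0 0 0 0 0 1; 0 0 0 0 0 0 1; 0 0 .15 0 0 0 1; 0 0 .15 0 0 0 1; 0 0 .15 0 0 0 1; 0 0 .15 0 0 0 1; 0 0 .1 0 0 0 1; 0 0 .07 0 0 0 1; 0 0 0 0 0 0 1; 0 0 0 0 0 0 1' 60
python3 - <<'E'
from h import *
R=rel([.4595,.2112,.158],80)
E
```

```text
t: 21.9
position: [0.4594, 0.2144, 0.1575]
eef_rot: [-0.001, 0.085, 0.996, 0.0]
force: [0.1, 3.8, -5.3]
width: 0.178
grip_force: 59.5
pos [0.4594 0.2144 0.1575] heading 80.21 tilt 0.06 F [ 0.1  3.8 -5.3] w 0.178 t 21.9 j [ 0.29  0.29 -0.28  1.    0.    0.46]
shift [-0.008 -0.039 -0.006] az 0.002
```

```bash
python3 -m jog '0 0 -.15 0 0 0 1; 0 0 -.2 0 0 0 1; 0 0 -.2 0 0 0 1; 0 0 -.15 0 0 0 1; 0 0 -.05 0 0 0 1; 0 0 0 0 0 0 1; 0 0 0 0 0 0 1; 0 0 .15 0 0 0 1; 0 0 .15 0 0 0 1; 0 0 .15 0 0 0 1; 0 0 .15 0 0 0 1; 0 0 .1 0 0 0 1; 0 0 .05 0 0 0 1; 0 0 0 0 0 0 1; 0 0 0 0 0 0 1' 60
python3 - <<'E'
from h import *
R=rel([.4595,.2112,.158],80)
s=snap('side','sideC')
def f(S):
    P,m=cloud(S);C=S['color'].astype(int)
    k=m&(C[...,0]>110)&(C[...,2]<90)&(abs(P[...,0]-.46)<.03)&(abs(P[...,1]-.205)<.03);v,u=np.where(k);return v.max(),v.min(),u.mean()
print(f(load('sideB')),f(s))
E
```

```text
t: 23.78
position: [0.4594, 0.2144, 0.1575]
eef_rot: [-0.0, 0.085, 0.996, 0.0]
force: [0.9, 3.4, -4.3]
width: 0.181
grip_force: 59.7
pos [0.4594 0.2144 0.1575] heading 80.21 tilt 0.05 F [ 0.9  3.4 -4.3] w 0.181 t 23.77 j [ 0.29  0.29 -0.28  1.    0.    0.46]
shift [-0.008 -0.04  -0.006] az 0.002
(np.int64(232), np.int64(216), np.float64(284.70652173913044)) (np.int64(232), np.int64(217), np.float64(284.4555555555556))
```

Three strokes done with margin by my estimate (~5 mm above floor). As insurance against the ±3 mm uncertainty, go 4 mm deeper and watch the force.

```bash
python3 -m jog '0 .02 .05 0 0 0 1; 0 0 0 0 0 0 1; 0 0 0 0 0 0 1' 60; python3 -m jog '0 0 -.2 0 0 0 1; 0 0 -.2 0 0 0 1; 0 0 -.2 0 0 0 1; 0 0 -.1 0 0 0 1; 0 0 0 0 0 0 1; 0 0 .2 0 0 0 1; 0 0 .2 0 0 0 1; 0 0 .2 0 0 0 1; 0 0 .1 0 0 0 1; 0 0 0 0 0 0 1; 0 0 0 0 0 0 1' 60;  python3 -m jog '0 0 -.2 0 0 0 1; 0 0 -.2 0 0 0 1; 0 0 -.2 0 0 0 1; 0 0 -.1 0 0 0 1; 0 0 0 0 0 0 1; 0 0 .2 0 0 0 1; 0 0 .2 0 0 0 1; 0 0 .2 0 0 0 1; 0 0 .1 0 0 0 1; 0 0 0 0 0 0 1; 0 0 0 0 0 0 1' 60
```

```text
t: 24.2
position: [0.46, 0.2157, 0.1541]
eef_rot: [0.0, 0.085, 0.996, -0.0]
force: [0.4, 1.8, 0.2]
width: 0.178
grip_force: 60.5
t: 25.58
position: [0.4594, 0.2157, 0.1535]
eef_rot: [-0.001, 0.085, 0.996, -0.0]
force: [-0.1, 2.5, -7.1]
width: 0.183
grip_force: 59.5
t: 26.95
position: [0.4595, 0.2158, 0.1535]
eef_rot: [-0.001, 0.085, 0.996, -0.0]
force: [-0.2, 1.3, -6.6]
width: 0.178
grip_force: 59.5
```

Now draw out and carry back to in front of the fork.

```bash
python3 -m jog '0 0 -.2 0 0 0 1; 0 0 -.2 0 0 0 1; 0 0 -.2 0 0 0 1; 0 0 -.2 0 0 0 1; 0 0 -.2 0 0 0 1; 0 0 -.25 0 0 0 1; 0 0 -.35 0 0 0 1; 0 0 -.4 0 0 0 1; 0 0 -.25 0 0 0 1; 0 0 0 0 0 0 1; 0 0 0 0 0 0 1' 60
python3 - <<'E'
from h import *
R=rel([.3944,-.2831,.3355],80.2)
E
```

```text
t: 28.32
position: [0.4598, 0.2156, 0.3333]
eef_rot: [-0.0, 0.085, 0.996, -0.0]
force: [-0.3, 0.1, -0.8]
width: 0.182
grip_force: 60.4
pos [0.4598 0.2156 0.3333] heading 80.2 tilt 0.05 F [-0.3  0.1 -0.8] w 0.182 t 28.32 j [ 0.29  0.22  0.1   1.45 -0.    0.47]
shift [-0.255 -6.282 -0.024] az 0.0
```

```bash
python3 -m jog '-.02 -.3 0 0 0 0 1; -.02 -.5 0 0 0 0 1; -.02 -.55 0 0 0 0 1; -.02 -.55 0 0 0 0 1; -.02 -.55 0 0 0 0 1; -.02 -.55 0 0 0 0 1; -.02 -.55 0 0 0 0 1; -.02 -.55 0 0 0 0 1; -.02 -.55 0 0 0 0 1; -.02 -.55 0 0 0 0 1; -.02 -.45 0 0 0 0 1; -.02 -.45 0 0 0 0 1; -.015 -.18 0 0 0 0 1; 0 0 0 0 0 0 1; 0 0 0 0 0 0 1; 0 0 0 0 0 0 1' 60
python3 - <<'E'
from h import *
R=rel([.3944,-.2831,.1815],80.2)
E
```

```text
t: 30.32
position: [0.3949, -0.2818, 0.3343]
eef_rot: [0.0, 0.085, 0.996, 0.0]
force: [-0.1, 0.6, -1.3]
width: 0.182
grip_force: 60.4
pos [ 0.3949 -0.2818  0.3343] heading 80.28 tilt 0.01 F [-0.1  0.6 -1.3] w 0.182 t 30.32 j [-0.77  0.18  0.04  1.43  0.   -0.6 ]
shift [ 0.004 -0.018  1.91 ] az 0.001
```

```bash
python3 - <<'E'
from h import *
s=snap('side','sideD')
def f(S):
    P,m=cloud(S);C=S['color'].astype(int)
    k=m&(C[...,0]>110)&(C[...,2]<90)&(abs(P[...,0]-.395)<.04)&(abs(P[...,1]+.285)<.04)&(P[...,2]>.28);v,u=np.where(k);return v.max(),v.min(),u.mean(),P[k].mean(0)
print(f(load('side9')),f(s))
E
python3 -m jog '0 -.018 .3 0 0 0 1; 0 0 .5 0 0 0 1; 0 0 .5 0 0 0 1; 0 0 .3 0 0 0 1; 0 0 .2 0 0 0 1; 0 0 .1 0 0 0 1; 0 0 0 0 0 0 1; 0 0 0 0 0 0 1' 60
python3 - <<'E'
from h import *
R=rel([.4738,-.291,.1805],80.2)
E
```

```text
(np.int64(246), np.int64(202), np.float64(331.76555023923447), array([ 0.39037684, -0.28975848,  0.3346249 ])) (np.int64(245), np.int64(203), np.float64(331.50442477876106), array([ 0.39063096, -0.28797588,  0.33786975]))
t: 31.38
position: [0.3948, -0.2844, 0.1828]
eef_rot: [0.0, 0.085, 0.996, -0.0]
force: [0.4, 1.0, -0.4]
width: 0.178
grip_force: 60.4
pos [ 0.3948 -0.2844  0.1828] heading 80.22 tilt 0.07 F [ 0.4  1.  -0.4] w 0.178 t 31.38 j [-0.77  0.23 -0.29  1.05 -0.   -0.6 ]
shift [-0.987  0.087  0.03 ] az 0.0
```

No slip in the hand. Slide into the fork.

```bash
python3 -m jog '-.16 .02 .02 0 0 0 1; -.16 .02 0 0 0 0 1; -.16 .02 0 0 0 0 1; -.16 .015 0 0 0 0 1; -.16 .015 0 0 0 0 1; -.12 .01 0 0 0 0 1; -.07 0 0 0 0 0 1; 0 0 0 0 0 0 1; 0 0 0 0 0 0 1' 60
python3 - <<'E'
from h import *
R=rel([.4738,-.291,.168],80.2)
s=snap('side','sideE')
c=lambda S,x,y:cv2.resize(S['color'][y:y+75,x:x+100],(400,300),interpolation=cv2.INTER_CUBIC)
cv2.imwrite('pics/cE.png',np.hstack([c(load('side8'),320,265),c(s,320,265)]))
E
```

```text
t: 32.5
position: [0.4735, -0.2897, 0.1805]
eef_rot: [-0.0, 0.085, 0.996, 0.0]
force: [0.2, 0.1, -1.2]
width: 0.182
grip_force: 60.4
pos [ 0.4735 -0.2897  0.1805] heading 80.2 tilt 0.02 F [ 0.2  0.1 -1.2] w 0.182 t 32.5 j [-0.68  0.36 -0.11  1.1  -0.   -0.51]
shift [-0.006 -0.015  0.156] az -0.0
```

View pics/cE.png

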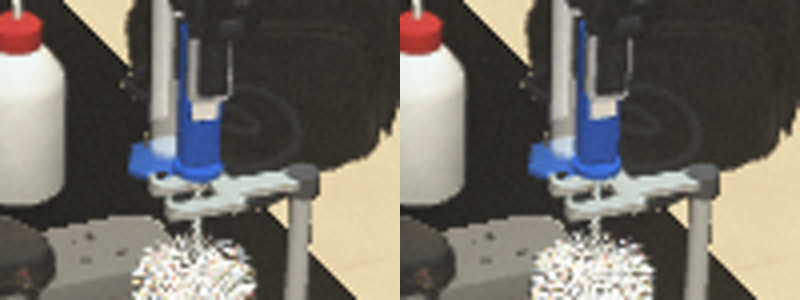

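Same picture as just after lifting (collar at (598,172) over the fork). Lower, feel for contact, release gently.

```bash
python3 -m jog '0 -.015 .04 0 0 0 1; 0 0 .04 0 0 0 1; 0 0 .04 0 0 0 1; 0 0 .03 0 0 0 1; 0 0 0 0 0 0 1; 0 0 0 0 0 0 1' 60; python3 -m jog '0 0 0 0 0 0 .5; 0 0 0 0 0 0 .4; 0 0 0 0 0 0 .2; 0 0 0 0 0 0 0; 0 0 0 0 0 0 -.2; 0 0 0 0 0 0 -.2; 0 0 0 0 0 0 -.2; 0 0 -.1 0 0 0 -.2; 0 0 -.2 0 0 0 -.2; 0 0 -.4 0 0 0 -.2; 0 0 -.5 0 0 0 -.2; 0 0 -.5 0 0 0 -.2; 0 0 -.3 0 0 0 -.2; 0 0 0 0 0 0 -.2; 0 0 0 0 0 0 -.2'
python3 - <<'E'
from h import *
np.set_printoptions(precision=4,suppress=True)
R=rel([.4738,-.291,.168],80.2)
s=snap('side','sideF');t=snap('top','topF')
c=lambda S,x,y,w:cv2.resize(S['color'][y:y+w*3//4,x:x+w],(400,300),interpolation=cv2.INTER_CUBIC)
cv2.imwrite('pics/cF.png',np.vstack([np.hstack([c(load('side0'),320,265,100),c(s,320,265,100)]),np.hstack([c(s,240,210,80),c(t,225,225,80)])]))
def f(S):
    P,m=cloud(S);C=S['color'].astype(int)
    k=m&(C[...,0]>110)&(C[...,2]<90)&(abs(P[...,0]-.474)<.035)&(abs(P[...,1]+.29)<.03)&(P[...,2]>.14);v,u=np.where(k);return v.max(),v.min(),u.mean(),P[k].mean(0)
print(f(load('side0')),f(s))
E
```

```text
t: 33.3
position: [0.4736, -0.291, 0.1685]
eef_rot: [-0.0, 0.085, 0.996, 0.0]
force: [0.5, 0.0, -1.1]
width: 0.18
grip_force: 60.4
t: 35.17
position: [0.4734, -0.2908, 0.3279]
eef_rot: [-0.0, 0.085, 0.996, 0.0]
force: [0.0, 0.3, -0.3]
width: 0.6
grip_force: 0.0
pos [ 0.4734 -0.2908  0.3279] heading 80.2 tilt 0.04 F [ 0.   0.3 -0.3] w 0.6 t 35.17 j [-0.68  0.32  0.22  1.47 -0.   -0.51]
shift [-0.006 -0.002  1.999] az 0.0
(np.int64(314), np.int64(275), np.float64(369.2557251908397), array([ 0.47  , -0.2959,  0.1886])) (np.int64(314), np.int64(275), np.float64(368.55709342560556), array([ 0.4684, -0.2958,  0.1898]))
```

View pics/cF.png

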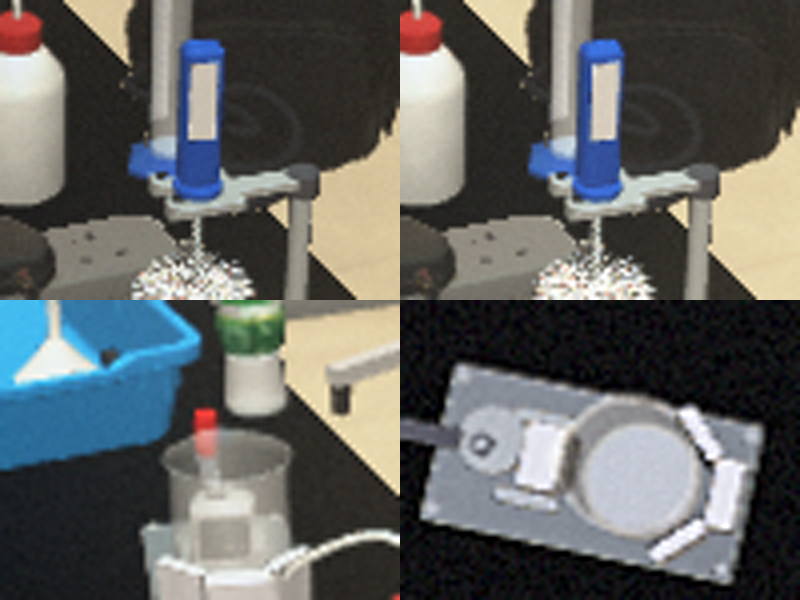

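The brush hangs as at the start (collar on the prongs, (598,190)), and the beaker stands upright in the closed clamp with the lever along +y.

```bash
python3 -c "
from bench import env
print(env.job_done())"
```

```text
the job is handed in; nothing more can be done
None
```

I handed the job in at about 35 s: the lever is over, the beaker was scrubbed to the bottom at least three times, and the brush hangs back on its fork. No verdict came back. The last pictures show the beaker upright in the closed clamp and the wash bottle where it stood; I made no final check of the other two bystanders.

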